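# Clear, align and hold down a quarter-turn access panel

## Task

The white access panel of the small blue fairing frame must be seated on its springy seal. Lift the sanding block off the panel and set it down flat on the bench, clear of the frame and its board; turn the panel's quarter-turn wing fastener until the wing is in line with the two red marks beside it; only then press the panel down until it is flush with the frame, and finish while still holding it pressed down like that. Leave the orange spring clamp, the mixing cup and the syringe where they are.

Things in the scene. Friction and masses are not known exactly. Their poses are not given: they have to be found in the camera images.
- fixture: fairing section: blue frame 194 (x) x 144 (y) mm, top at z = 60 mm, with a 154 x 104 mm opening, fixed on an immovable plywood board 224 x 172 x 12 mm. Origin: centre of the board's underside, on the bench; x along the frame's long side, z up. The fastener is at x = -36 mm, y = 0; two red lines on the panel, at x = -36 mm from y = 28 to 44 and -28 to -44 mm, are its marks
- panel (a joint): sinking of the white panel in m: 0 = 8 mm proud on its springy seal, 0.008 = flush with the frame. It moves straight down wherever it is pushed, springs back when let go, needs about 3 N to start and 11 N to be held flush. If the wing is not within about 0.18 rad of the marks, a cross-bar under the panel stops it after about 2.5 mm
- fastener (a joint): angle of the wing fastener in rad: 0 = wing in line with the red marks (along the fixture's y), positive = counter-clockwise seen from above; stops at -0.5 and 1.57. Starts between 0.6 and 1.35. Turns with light friction (0.05 N m) and stays where it is left
- fastener_grip (a point): point on the fastener's vertical turning axis at the height to grip, 19 mm above the panel's top, 10 mm below the wing's top. The wing is an upright dark steel bar 44 mm long, 10 thick, 24 high on a round boss of 24 mm diameter, 5 mm high; a thin red line runs along its top. This frame's y runs along the wing, x across its thickness, z up
- panel_centre (a point): point on top of the white panel (150 x 100 x 6 mm, top 68 mm above the bench at the start, 60 when flush), 56 mm from the fastener's axis along the fixture's +x: a clear place to press once the block is gone
- sanding_block: brown cork sanding block, 60 (x, 58 to grip) x 100 (y) x 28 mm high, 0.05 kg, lying on the panel with one end close to the wing. Origin: centre of its underside (reads about 2 mm below the surface it lies on), z up
- mix_cup: plastic mixing cup with cured resin and a stick, 66 mm diameter, 85 mm high, standing on the bench (bystander). Origin: centre of its underside
- spring_clamp: orange spring clamp, 52 x 110 x 19 mm, lying on the bench (bystander). Origin: centre of its underside, y along its length
- syringe: plastic syringe, 30 x 134 x 22 mm, lying on the bench (bystander). Origin: centre of its underside, y along its length

How it is judged:
By the outcome, as a careful person would: the job done as asked, in the order asked, and still so for the second after the job is handed in, while the arm keeps its last pose, push and grip.
It also fails if it takes over 58 s, if anything falls off the work surface, if the arm or the gripper's body presses on something with over 40 N, if the wrist force passes 120 N, or if a joint passes its speed limit or range.

## Robot

A 6-joint arm with a two-finger parallel gripper is mounted at the origin on a cart in front of the work surface, level with it; the furniture and walls round the work are solid. World frame = base frame: x ahead of the robot, y to its left, z up, the work surface at z = 0. Lengths are in mm, angles in rad, forces in N, time in s.
With the tool pointing down it reaches from about 375 to 900 mm from the base axis. Payload 3.1 kg.
Tool frame: the origin (TCP) lies at the very end of the fingers, on their centre line; the grasp point (between the pads) lies 19 mm behind it; z points along the fingers, x is the direction in which the jaws open and shut, and the axes are right-handed (so a half turn about z gives the same grasp; the last joint's range is limited). The gripper opens to 85 mm and grips with 20 to 120 N. Pads are 22 mm wide; open, the fingers measure 114 mm over their backs; the gripper's body (76 mm by 85 mm) begins 54 mm behind the grasp point. The pads swing forward as they close: fully open they stand 13 mm farther back than shut.
Start: joints at [1.109, 0.527, 1.433, -0, 1.181, -0.178], TCP at [174.363, 600.162, 231.31] pointing down, gripper open.
Joint ranges: [-3.08, 3.08], [-0.75, 2.2], [0.22, 2.44], [-1.43, 4.57], [0, 2.65], [-2.85, 2.85]. Speed limits (rad/s): [2.79, 2.79, 3.14, 3.14, 3.14, 3.14].

## Interface

Orientations are given as a 3x3 rotation matrix whose columns are the frame's x, y, z axes.
In Python, from workcell import manip gives the robot as it stands. Calls block until the motion is done:
- manip.reach(position, orientation): joint-space move of the TCP to a pose.
- manip.move_linear(position, frame=None, speed=150): straight line of the TCP; frame=None keeps the orientation; speed is the mean speed in mm/s.
- manip.move_joints(angles): joint-space move.
- manip.command_gripper(opening): opening from 0.0 (shut) to 1.0 (fully open); the grip force is fixed at half the most; returns when the fingers have stopped.
- manip.pause(seconds).
- manip.solve_ik(position, orientation): joint angles nearest the present ones, or None.
- manip.observe(): the state.
- manip.camera(name): name is "scene" or "top"; returns a dict with "color" (400x640x3 uint8, red, green, blue), "depth" (400x640 float32, mm along the optical axis (not along the pixel's ray), 0 where there is no reading), "fx", "fy", "cx", "cy" (pixels), "view" (4x4, takes a point from world to camera coordinates). Camera axes: x right, y up, looking along -z (the intrinsics and any distortion apply to the point x, -y, -z); pixel columns grow to the right and rows downward; lengths in mm; the calibration is good to about 2 mm. A picture is of the moment at which its call begins.
A pose or a line that the arm cannot do raises manip.Unreachable and nothing moves.
- manip.job_done(): hands the job in, once; it reports no verdict.
The state is a dict: "time_s": time; "q": joint angles; "dq": joint speeds; "joint_efforts": joint torques, N m; "eef_pos": TCP position; "ee_rot": TCP orientation; "wrist_force": force on the tool from outside, world axes, zero at the start; "wrist_torque": the same for the moment, N m; "finger_gap": opening from 0.0 (shut) to 1.0 (fully open).
Only numpy, scipy, OpenCV 4.12 (cv2) and the standard library are available. Lean on these libraries where they do the work, as an engineer would, in place of code of your own. Each camera call takes 0.05 s, during which the arm holds its last target.

## Working session

There is one attempt and no reset: what is moved stays moved. The work goes in short steps, each a Python script; the robot and the scene stay as the last script left them, time stands still between calls to the robot, and variables do not carry over. Pictures are saved under pics/ and viewed, and the job is handed in when it is done.

```bash
mkdir -p pics; ls
python3 - <<'E'
from workcell import manip
import cv2,numpy as np
for n in("scene","top"):
    c=manip.camera(n); cv2.imwrite(f"pics/{n}0.png",c["color"][:,:,::-1]); np.savez(f"{n}0.npz",**c)
    print(n,c["fx"],c["fy"],c["cx"],c["cy"],c["view"],[k for k in c])
s=manip.observe();print(s)
E
```

```text
pics
scene 361.55900828871324 361.55900828871324 319.22364580364604 194.95574504834318 [[ 7.92652064e-01 -6.09533929e-01  1.30803163e-02 -3.16862894e+02]
 [ 2.19249188e-01  3.05004779e-01  9.26769593e-01 -2.94424181e+02]
 [-5.68887070e-01 -7.31737982e-01  3.75402487e-01 -3.65115447e+02]
 [ 0.00000000e+00  0.00000000e+00  0.00000000e+00  1.00000000e+00]] ['color', 'depth', 'fx', 'fy', 'cx', 'cy', 'view']
top 485.3517052693486 485.3517052693486 322.30687354273783 199.7677528843143 [[-1.47771090e-02 -9.99778694e-01 -1.49733173e-02  2.64745949e+02]
 [ 9.92198290e-01 -1.65157446e-02  1.23570969e-01 -5.89456869e+02]
 [-1.23790918e-01 -1.30304782e-02  9.92222765e-01 -1.24839827e+03]
 [ 0.00000000e+00  0.00000000e+00  0.00000000e+00  1.00000000e+00]] ['color', 'depth', 'fx', 'fy', 'cx', 'cy', 'view']
{'time_s': 0.1, 'q': array([ 1.10948180e+00,  5.28363954e-01,  1.43375025e+00, -1.58249204e-05,
        1.18140598e+00, -1.78482208e-01]), 'dq': array([ 0.00115873, -0.00228164, -0.00334746, -0.00053131, -0.00064993,
        0.00051419]), 'joint_efforts': array([-3.85671910e-04, -4.43303812e+01, -1.78585553e+01, -2.46116988e-04,
        3.89794732e-03,  1.92072299e-06]), 'eef_pos': array([174.10236215, 599.6032848 , 230.44476304]), 'ee_rot': array([[ 2.79069964e-01,  9.60270400e-01, -8.44882680e-04],
       [ 9.60268893e-01, -2.79071051e-01, -1.73255772e-03],
       [-1.89950619e-03, -3.27809736e-04, -9.99998142e-01]]), 'wrist_force': array([-0.2063292 , -0.31095112, -0.69455201]), 'wrist_torque': array([0.01239024, 0.04151996, 0.00633055]), 'finger_gap': 0.9991810955688583}
```

View pics/scene0.png

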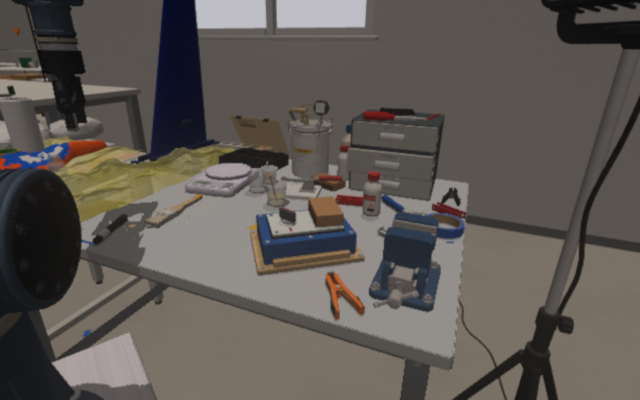

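View pics/top0.png

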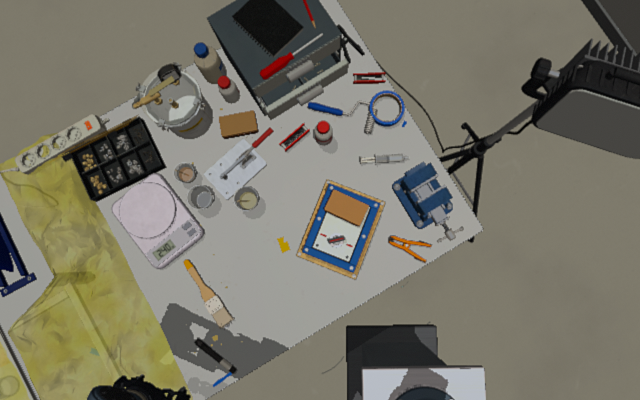

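The top view shows the frame at about (340,230), with the block on its upper half and the wing near (336,240). The clamp is at (410,247) and the syringe at (383,159). I'll enlarge this area.

```bash
cat > h.py <<'E'
import numpy as np,cv2
def ray(c,u,v,z):
    V=np.array(c["view"]);R=V[:3,:3];t=V[:3,3]
    d=R.T@np.array([(u-c["cx"])/c["fx"],-(v-c["cy"])/c["fy"],-1]);o=-R.T@t
    return o+d*(z-o[2])/d[2]
def proj(c,p):
    V=np.array(c["view"]);q=V[:3,:3]@np.asarray(p,float)+V[:3,3]
    return c["cx"]+c["fx"]*q[0]/-q[2], c["cy"]-c["fy"]*q[1]/-q[2]
E
python3 - <<'E'
import cv2
for n,(x,y,w,h),s in(("top",(285,170,110,115),5),("scene",(240,185,130,90),6)):
    i=cv2.imread(f"pics/{n}0.png")[y:y+h,x:x+w]
    cv2.imwrite(f"pics/{n}0c.png",cv2.resize(i,None,fx=s,fy=s,interpolation=cv2.INTER_CUBIC))
E
```

```text
(no output)
```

View pics/top0c.png

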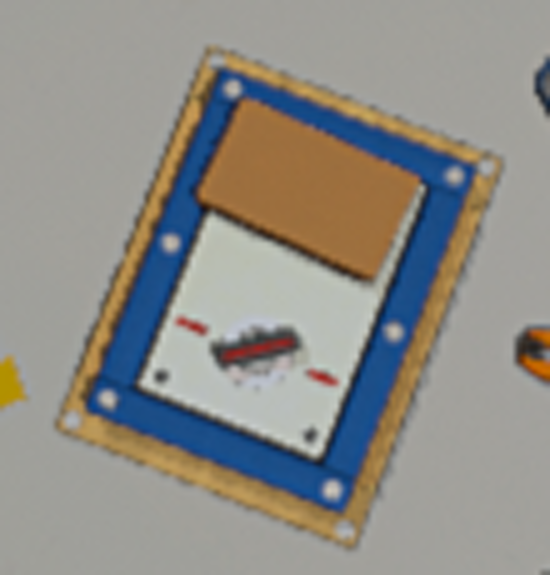

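View pics/scene0c.png

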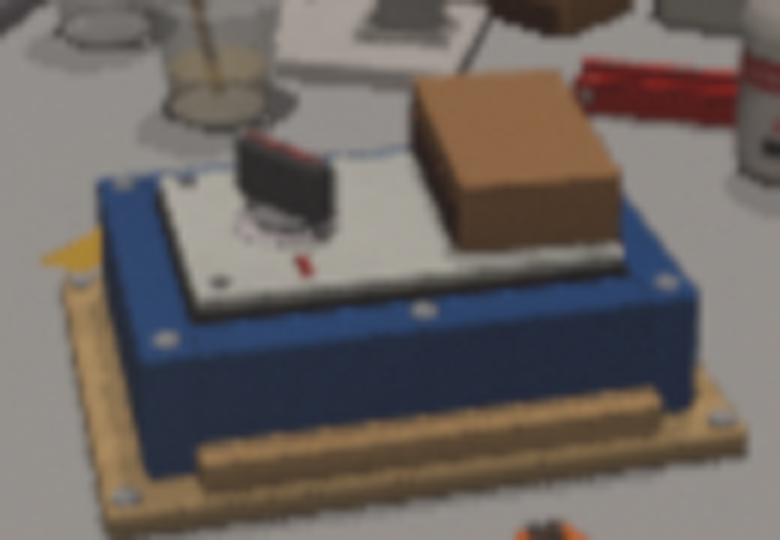

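Run:
```python
import numpy as np
from h import *
c=dict(np.load("top0.npz"))
def P(l,z): return np.array([ray(c,(u+.5)/5-.5+285,(v+.5)/5-.5+170,z) for u,v in l])
def rep(n,p): print(n,p.round(1).tolist(),'ctr',p.mean(0).round(1)); 
b=P([(208,47),(500,158),(355,548),(57,425)],12);rep('board',b)
f=P([(215,68),(478,163),(352,510),(88,402)],60);rep('frame',f)
for q in(b,f):
    print('edges',[np.linalg.norm(q[(i+1)%4]-q[i]).round(1) for i in range(4)], [np.degrees(np.arctan2(*(a)[1::-1])).round(2) for a in (q[0]-q[3],q[1]-q[2])],[np.degrees(np.arctan2(*(a)[1::-1])).round(2)-90 for a in (q[0]-q[1],q[3]-q[2])])
m=P([(192,326),(323,377)],68);rep('marks',m);a=m[0]-m[1];print(np.degrees(np.arctan2(a[1],a[0]))-90,np.linalg.norm(a))
w=P([(222,357),(298,338)],97);rep('wing',w);a=w[0]-w[1];print(np.degrees(np.arctan2(a[1],a[0]))-90,np.linalg.norm(a))
k=P([(243,97),(426,183),(372,280),(198,198)],95);rep('block',k);a=k[0]-k[1]+k[3]-k[2];print(np.degrees(np.arctan2(a[1],a[0]))-90,[np.linalg.norm(k[(i+1)%4]-k[i]).round(1) for i in range(4)])
for n,l in(('syr',[(360,159),(408,159)]),('clamp',[(392,240),(430,240),(425,261)]),('cup',[(248,203)]),('yellow',[(283,244)])):
    rep(n,np.array([ray(c,u,v,0) for u,v in l]))
```

```text
board [[653.6, 244.4, 12.0], [590.2, 87.6, 12.0], [383.3, 170.7, 12.0], [450.4, 328.3, 12.0]] ctr [519.4 207.7  12. ]
frame [[634.3, 240.7, 60.0], [582.0, 104.7, 60.0], [404.4, 174.3, 60.0], [461.4, 308.9, 60.0]] ctr [520.5 207.1  60. ]
edges [np.float64(169.1), np.float64(222.9), np.float64(171.3), np.float64(219.8)] [np.float64(-22.43), np.float64(-21.88)] [np.float64(-22.040000000000006), np.float64(-23.08)]
edges [np.float64(145.7), np.float64(190.8), np.float64(146.1), np.float64(185.9)] [np.float64(-21.52), np.float64(-21.4)] [np.float64(-21.060000000000002), np.float64(-22.950000000000003)]
marks [[499.2, 254.6, 68.0], [472.1, 188.0, 68.0]] ctr [485.7 221.3  68. ]
-22.13236726352197 71.94461017664729
wing [[482.0, 239.5, 97.0], [490.9, 201.3, 97.0]] ctr [486.4 220.4  97. ]
13.115265884908283 39.23961349497585
block [[613.6, 226.6, 95.0], [568.1, 135.0, 95.0], [519.5, 163.4, 95.0], [562.4, 250.3, 95.0]] ctr [565.9 193.8  95. ]
-26.331629619658507 [np.float64(102.3), np.float64(56.3), np.float64(96.9), np.float64(56.4)]
syr [[709.9, 150.4, 0.0], [707.5, 18.4, 0.0]] ctr [708.7  84.4   0. ]
clamp [[485.9, 69.6, 0.0], [484.3, -32.6, 0.0], [428.4, -16.9, 0.0]] ctr [466.2   6.7   0. ]
cup [[592.8, 459.4, 0.0]] ctr [592.8 459.4   0. ]
yellow [[479.6, 364.0, 0.0]] ctr [479.6 364.    0. ]
```

Fixture measurements from the picture:

| Item | Position (mm) | Angle |
|---|---|---|
| Fixture centre | (520, 207.4) | yaw about -22.1° |
| Wing | (486.5, 220.9) | about +0.61 rad from the marks |
| Block | (566, 194) | yaw about -26.3° |

Next I'll go above the block.

```bash
cat >> h.py <<'E'
def rot(deg):
    c,s=np.cos(np.radians(deg)),np.sin(np.radians(deg))
    return np.array([[c,s,0],[s,-c,0],[0,0,-1.]])
def st(m,t=""):
    s=m.observe();print(t,round(s["time_s"],2),s["eef_pos"].round(1),"F",s["wrist_force"].round(1),"T",s["wrist_torque"].round(2),"gap",round(s["finger_gap"],3),"q",s["q"].round(2));return s
E
python3 - <<'E'
from workcell import manip as m
from h import *
for t in(-26.3,153.7,13,-22,-167,158):
    for p in ((566,194,180),(455,440,60),(486.5,221,150)): print(t,p,np.round(m.solve_ik(p,rot(t)),2) if m.solve_ik(p,rot(t)) is not None else None)
m.reach((566,194,180),rot(-26.3)); st(m)
c=m.camera("top");cv2.imwrite("pics/t1.png",cv2.resize(c["color"][120:300,240:440,::-1],None,fx=4,fy=4,interpolation=cv2.INTER_CUBIC)[:600])
c=m.camera("scene");cv2.imwrite("pics/s1.png",cv2.resize(c["color"][130:290,220:400,::-1],None,fx=4,fy=3.7))
E
```

```text
-26.3 (566, 194, 180) [ 0.14  0.55  1.55 -0.    1.04  0.6 ]
-26.3 (455, 440, 60) [ 0.59  0.76  1.53 -0.    0.85  1.05]
-26.3 (486.5, 221, 150) [ 0.22  0.52  1.74 -0.    0.88  0.68]
153.7 (566, 194, 180) [ 0.14  0.55  1.55 -0.    1.04 -2.54]
153.7 (455, 440, 60) [ 0.59  0.76  1.53 -0.    0.85 -2.09]
153.7 (486.5, 221, 150) [ 0.22  0.52  1.74 -0.    0.88 -2.47]
13 (566, 194, 180) [ 0.14  0.55  1.55 -0.    1.04 -0.08]
13 (455, 440, 60) [ 0.59  0.76  1.53 -0.    0.85  0.37]
13 (486.5, 221, 150) [ 0.22  0.52  1.74 -0.    0.88 -0.01]
-22 (566, 194, 180) [ 0.14  0.55  1.55 -0.    1.04  0.53]
-22 (455, 440, 60) [ 0.59  0.76  1.53 -0.    0.85  0.98]
-22 (486.5, 221, 150) [ 0.22  0.52  1.74 -0.    0.88  0.6 ]
-167 (566, 194, 180) None
-167 (455, 440, 60) [ 0.59  0.76  1.53 -0.    0.85 -2.78]
-167 (486.5, 221, 150) None
158 (566, 194, 180) [ 0.14  0.55  1.55 -0.    1.04 -2.61]
158 (455, 440, 60) [ 0.59  0.76  1.53 -0.    0.85 -2.17]
158 (486.5, 221, 150) [ 0.22  0.52  1.74 -0.    0.88 -2.54]
 2.14 [565.6 195.  180.1] F [0.7 0.  0.4] T [0.04 0.01 0.03] gap 1.001 q [0.15 0.55 1.55 0.   1.04 0.6 ]
```

View pics/s1.png

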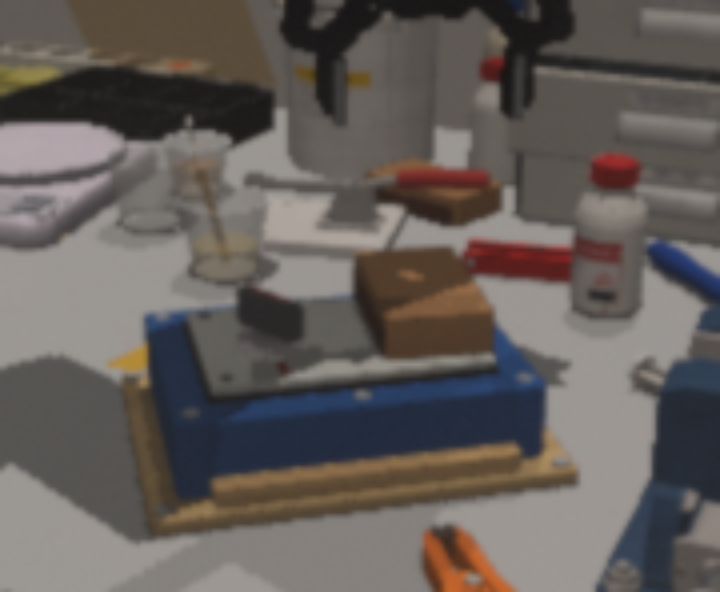

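The gripper sits over the block with its jaws across the 60 mm side. I'll descend, grip and lift.

Run:
```python
from workcell import manip as m
from h import *
m.move_linear((566,194,105),speed=150);st(m)
for z in (90,80,72):
    m.move_linear((566,194,z),speed=70);s=st(m,z)
    if np.linalg.norm(s["wrist_force"])>6: break
else:
    m.command_gripper(0.0);st(m,"grip")
    m.move_linear((566,194,76),speed=40);st(m)
c=m.camera("scene");cv2.imwrite("pics/s2.png",cv2.resize(c["color"][130:290,220:400,::-1],None,fx=4,fy=3.7))
```

```text
2.89 [566.4 194.3 105.3] F [ 1.1 -0.   0.6] T [-0.02 -0.06  0.01] gap 1.001 q [0.14 0.66 1.6  0.   0.88 0.6 ]
90 3.26 [565.7 193.9  89.7] F [ 0.1  0.8 -0.1] T [ 0.04 -0.02 -0.01] gap 1.004 q [0.14 0.68 1.61 0.   0.85 0.6 ]
80 3.55 [565.5 193.9  79.4] F [-0.5  0.   0.5] T [0.03 0.   0.01] gap 0.999 q [0.14 0.7  1.62 0.   0.83 0.6 ]
72 3.82 [565.6 193.9  71.4] F [ 0.5  0.2 -0.1] T [0.01 0.02 0.  ] gap 1.004 q [ 0.14  0.71  1.62 -0.    0.81  0.6 ]
grip 4.19 [566.1 194.1  72.5] F [-0.5  0.3  3.8] T [0.04 0.18 0.04] gap 0.664 q [0.14 0.71 1.62 0.   0.81 0.6 ]
 4.44 [566.2 194.   76.2] F [ 0.3  0.3 -0.7] T [ 0.   -0.04  0.  ] gap 0.66 q [ 0.14  0.7   1.62 -0.    0.82  0.6 ]
```

View pics/s2.png

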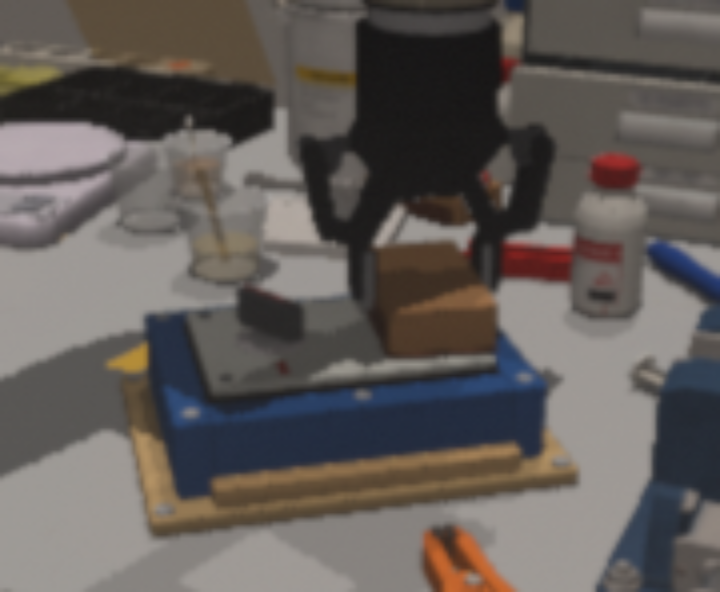

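Gripped (gap 0.66, roughly 57 mm). Next I'll lift it and place it on the bench.

Run:
```python
from workcell import manip as m
from h import *
m.move_linear((566,194,165),speed=150);st(m)
m.move_linear((455,440,120),speed=220);st(m)
m.move_linear((455,440,25),speed=150);m.move_linear((455,440,13),speed=60);st(m)
for z in np.arange(11,1.9,-1):
    m.move_linear((455,440,z),speed=25);s=st(m,z)
    if s["wrist_force"][2]>2.5: break
c=m.camera("scene");cv2.imwrite("pics/s3.png",c["color"][:,:,::-1])
```

```text
5.23 [565.3 193.9 164.4] F [-0.8  0.6 -0.6] T [-0.02  0.    0.  ] gap 0.666 q [ 0.14  0.57  1.57 -0.    1.    0.6 ]
 6.62 [455.6 439.1 120.1] F [ 0.3  0.  -0.3] T [-0.02 -0.03  0.01] gap 0.669 q [ 0.59  0.67  1.51 -0.    0.96  1.05]
 7.76 [454.8 439.9  12.9] F [ 0.2  0.6 -1.5] T [-0.01  0.02  0.04] gap 0.669 q [ 0.59  0.83  1.55 -0.    0.77  1.05]
11.0 8.01 [455. 440.  11.] F [ 0.2 -0.9 -0.6] T [ 0.   -0.03  0.01] gap 0.662 q [ 0.59  0.83  1.55 -0.    0.76  1.05]
10.0 8.26 [455. 440.  10.] F [ 0.3  0.  -0.7] T [-0.   -0.01  0.03] gap 0.665 q [ 0.59  0.83  1.55 -0.    0.76  1.05]
9.0 8.51 [455.  440.    8.9] F [ 0.6  0.8 -0.3] T [-0.02 -0.02 -0.02] gap 0.663 q [ 0.59  0.84  1.55 -0.    0.76  1.05]
8.0 8.76 [454.9 440.    7.9] F [ 0.5 -0.7 -0.2] T [ 0.04 -0.03 -0.05] gap 0.662 q [0.59 0.84 1.55 0.   0.76 1.05]
7.0 9.01 [454.9 440.    6.9] F [ 0.2  0.  -0.7] T [ 0.07 -0.01  0.02] gap 0.671 q [ 0.59  0.84  1.55 -0.    0.76  1.05]
6.0 9.26 [455.  440.    5.9] F [ 1.1 -0.8 -1.8] T [ 0.02 -0.02  0.02] gap 0.666 q [ 0.59  0.84  1.55 -0.    0.75  1.05]
5.0 9.51 [454.9 440.    4.9] F [ 0.5  0.3 -0.7] T [-0.   -0.04  0.04] gap 0.66 q [0.59 0.84 1.55 0.   0.75 1.05]
4.0 9.76 [455.1 440.1   4.6] F [-2.3 -0.6  4.1] T [-0.09  0.2  -0.01] gap 0.664 q [ 0.59  0.84  1.55 -0.    0.75  1.05]
```

View pics/s3.png

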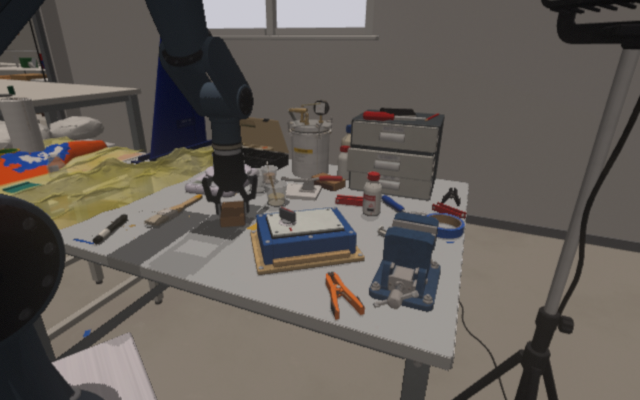

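The block is touching the bench at about (232,215) and is clear of the frame. I'll release it, back off, and look again.

Run:
```python
from workcell import manip as m
from h import *
m.command_gripper(1.0);st(m)
m.move_linear((455,440,110),speed=120);st(m)
m.reach((380,500,230),rot(13))
st(m)
c=m.camera("top");np.savez("top4.npz",**c);cv2.imwrite("pics/t4.png",c["color"][:,:,::-1])
cv2.imwrite("pics/t4c.png",cv2.resize(c["color"][185:285,290:390,::-1],None,fx=6,fy=6,interpolation=cv2.INTER_CUBIC))
```

```text
10.21 [454.9 440.    3.7] F [ 0.2 -0.4 -0.7] T [-0.04 -0.02 -0.02] gap 0.999 q [ 0.59  0.84  1.55 -0.    0.75  1.05]
 11.24 [454.5 439.6 109.3] F [-0.5  0.2 -0. ] T [-0.01 -0.07  0.02] gap 0.998 q [0.59 0.69 1.51 0.   0.94 1.05]
 11.9 [379.6 499.3 228.7] F [-0.3 -0.1  0.4] T [0.01 0.01 0.01] gap 1.0 q [ 0.74  0.53  1.43 -0.    1.18  0.52]
```

View pics/t4.png

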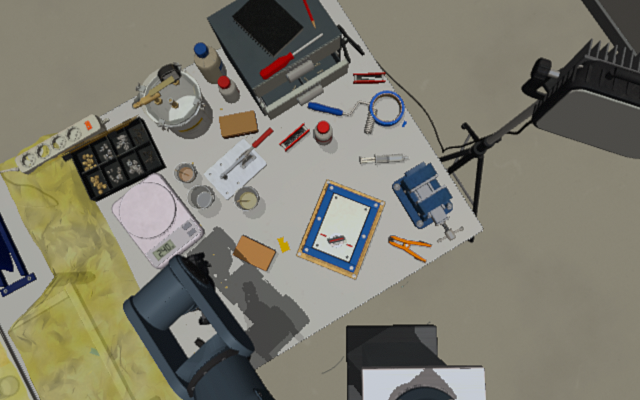

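View pics/t4c.png

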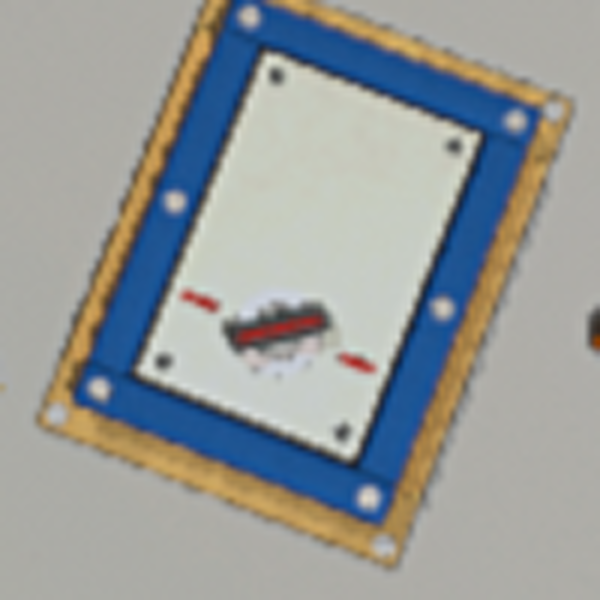

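The block is on the bench at (256,252), clear of the board. Panel corners in the crop are (262,48), (484,133), (355,466) and (134,377). The wing line runs from (235,338) to (326,321). I'll refine the pose from these.

Run:
```python
from h import *
c=dict(np.load("top4.npz"))
def P(l,z): return np.array([ray(c,(u+.5)/6-.5+290,(v+.5)/6-.5+185,z) for u,v in l])
p=P([(262,48),(484,133),(355,466),(134,377)],68);print(p.round(1).tolist(),p.mean(0))
print([np.linalg.norm(p[(i+1)%4]-p[i]).round(1) for i in range(4)])
A=lambda a:np.degrees(np.arctan2(a[1],a[0]))
print(A(p[0]-p[3]),A(p[1]-p[2]),A(p[0]-p[1])-90,A(p[3]-p[2])-90)
m=P([(200,300),(356,362)],68);print('marks',m.mean(0),A(m[0]-m[1])-90)
w=P([(235,338),(326,321)],97);print('wing',w.mean(0),A(w[0]-w[1])-90)
# wing red line by colour
i=c["color"].astype(int);M=((i[...,0]>110)&(i[...,1]<70)&(i[...,2]<70))
ys,xs=np.nonzero(M[225:250,320:355]);print(list(zip(xs+320,ys+225)))
```

```text
[[608.2, 226.4, 68.0], [569.6, 131.6, 68.0], [428.4, 190.1, 68.0], [467.4, 283.5, 68.0]] [518.39625666 207.87774572  68.        ]
[np.float64(102.4), np.float64(152.9), np.float64(101.2), np.float64(151.9)]
-22.071777939456435 -22.501238142020775 -22.110238076079284 -22.68358586286122
marks [486.05450413 221.76866474  68.        ] -22.536042356211098
wing [485.43539347 221.05010959  97.        ] 9.670953843164241
[(np.int64(321), np.int64(234)), (np.int64(323), np.int64(235)), (np.int64(324), np.int64(235)), (np.int64(338), np.int64(238)), (np.int64(339), np.int64(238)), (np.int64(340), np.int64(238)), (np.int64(341), np.int64(238)), (np.int64(342), np.int64(238)), (np.int64(334), np.int64(239)), (np.int64(335), np.int64(239)), (np.int64(336), np.int64(239)), (np.int64(337), np.int64(239)), (np.int64(338), np.int64(239)), (np.int64(339), np.int64(239)), (np.int64(340), np.int64(239)), (np.int64(341), np.int64(239)), (np.int64(330), np.int64(240)), (np.int64(331), np.int64(240)), (np.int64(332), np.int64(240)), (np.int64(333), np.int64(240)), (np.int64(334), np.int64(240)), (np.int64(335), np.int64(240)), (np.int64(336), np.int64(240)), (np.int64(337), np.int64(240)), (np.int64(330), np.int64(241)), (np.int64(331), np.int64(241)), (np.int64(332), np.int64(241)), (np.int64(348), np.int64(245)), (np.int64(349), np.int64(245)), (np.int64(350), np.int64(245))]
```

Run:
```python
from workcell import manip as m
from h import *
X,Y=485.8,221.3
m.reach((X,Y,170),rot(11.5)); m.command_gripper(0.55)
m.move_linear((X,Y,110),speed=150);st(m)
for z in (95,85,77):
    m.move_linear((X,Y,z),speed=70);s=st(m,z)
    if np.linalg.norm(s["wrist_force"])>6: break
c=m.camera("scene");cv2.imwrite("pics/s5.png",cv2.resize(c["color"][130:290,220:400,::-1],None,fx=4,fy=3.7))
```

```text
14.13 [486.1 221.3 110.1] F [0.5 0.  0.3] T [0.03 0.03 0.01] gap 0.551 q [ 0.22  0.59  1.77 -0.    0.79  0.02]
95 14.5 [485.6 221.2  94.8] F [-0.6 -0.1 -0.5] T [-0.02 -0.02  0.01] gap 0.55 q [0.22 0.61 1.78 0.   0.75 0.02]
85 14.79 [485.4 221.2  84.5] F [-1.5 -0.1 -0.1] T [ 0.03 -0.04  0.06] gap 0.549 q [0.22 0.63 1.78 0.   0.73 0.02]
77 15.06 [485.4 221.2  76.5] F [-0.3 -0.4  0. ] T [-0.01 -0.    0.03] gap 0.547 q [ 0.22  0.64  1.79 -0.    0.71  0.02]
```

View pics/s5.png

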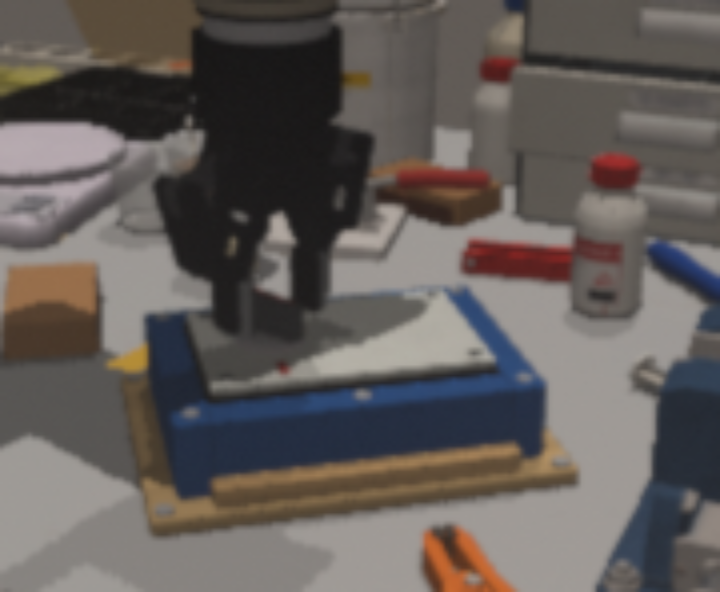

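The fingers straddle the wing. I'll close on it.

Run:
```python
from workcell import manip as m
from h import *
X,Y=485.8,221.3
m.command_gripper(0.0);s=st(m,"grip")
s=st(m)
f=s["wrist_force"]
if np.linalg.norm(f)<25:
    for a in (5,-1,-7,-13,-18,-22.3):
        m.move_linear((X,Y,77),frame=rot(a),speed=60);s=st(m,a)
        if np.linalg.norm(s["wrist_force"])>30 or abs(s["wrist_torque"][2])>2: break
    m.pause(.2);st(m)
c=m.camera("scene");cv2.imwrite("pics/s6.png",cv2.resize(c["color"][130:290,220:400,::-1],None,fx=4,fy=3.7))
```

```text
grip 15.53 [483.7 220.9  77. ] F [-4.2 -1.5  3.8] T [-0.19  0.78  0.03] gap 0.1 q [ 0.22  0.64  1.79 -0.    0.71  0.02]
 15.53 [483.7 220.9  77. ] F [-4.2 -1.5  3.8] T [-0.19  0.78  0.03] gap 0.1 q [ 0.22  0.64  1.79 -0.    0.71  0.02]
5 15.8 [483.6 220.9  76.9] F [-5.1 -1.3  5. ] T [-0.21  0.79 -0.05] gap 0.098 q [ 0.22  0.64  1.79 -0.    0.71  0.13]
-1 16.06 [483.5 220.9  76.9] F [-5.2 -1.6  4.3] T [-0.25  0.82 -0.03] gap 0.106 q [0.22 0.64 1.79 0.   0.71 0.24]
-7 16.32 [483.5 220.9  76.8] F [-5.3 -1.5  3.6] T [-0.22  0.85 -0.07] gap 0.101 q [0.22 0.64 1.79 0.   0.71 0.34]
-13 16.57 [483.4 220.9  76.8] F [-5.5 -1.4  3.7] T [-0.19  0.82  0.  ] gap 0.098 q [0.22 0.64 1.79 0.   0.72 0.45]
-18 16.82 [483.3 220.9  76.8] F [-5.5 -1.2  4.4] T [-0.16  0.88 -0.  ] gap 0.1 q [0.22 0.64 1.79 0.   0.72 0.53]
-22.3 17.07 [483.3 220.9  76.8] F [-5.5 -0.9  4.5] T [-0.15  0.78 -0.05] gap 0.101 q [0.22 0.64 1.79 0.   0.72 0.61]
 17.27 [483.3 220.9  76.8] F [-5.2 -0.9  4.3] T [-0.23  0.86 -0.06] gap 0.1 q [0.22 0.64 1.79 0.   0.72 0.61]
```

View pics/s6.png

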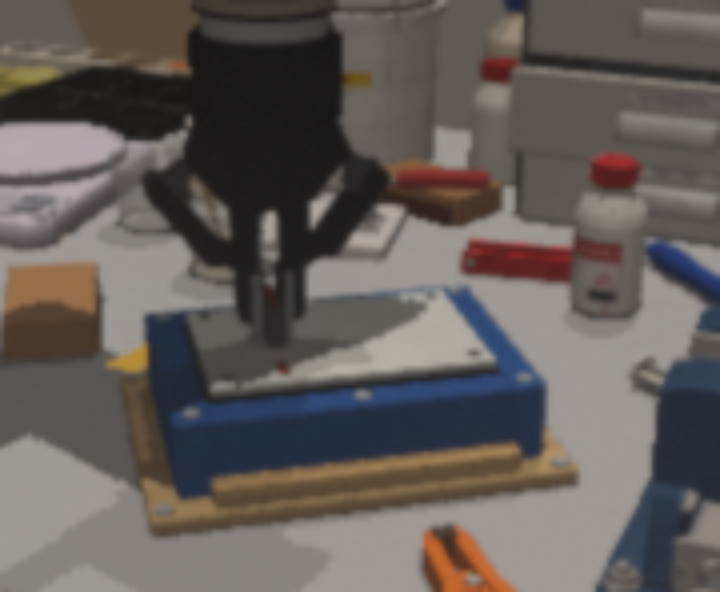

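The wing turned with the gripper. I'll release it, back away and check from the top camera.

Run:
```python
from workcell import manip as m
from h import *
m.move_linear((483.4,220.9,77),speed=30)
m.command_gripper(0.45)
m.move_linear((483.4,220.9,130),speed=120)
m.reach((400,420,220),rot(-22.3));st(m)
c=m.camera("top");np.savez("top7.npz",**c)
cv2.imwrite("pics/t7c.png",cv2.resize(c["color"][185:285,290:390,::-1],None,fx=6,fy=6,interpolation=cv2.INTER_CUBIC))
```

```text
19.49 [399.9 418.8 218.8] F [-0.3  0.   0.3] T [-0.01 -0.02 -0.  ] gap 0.446 q [ 0.62  0.48  1.56 -0.    1.1   1.01]
```

View pics/t7c.png

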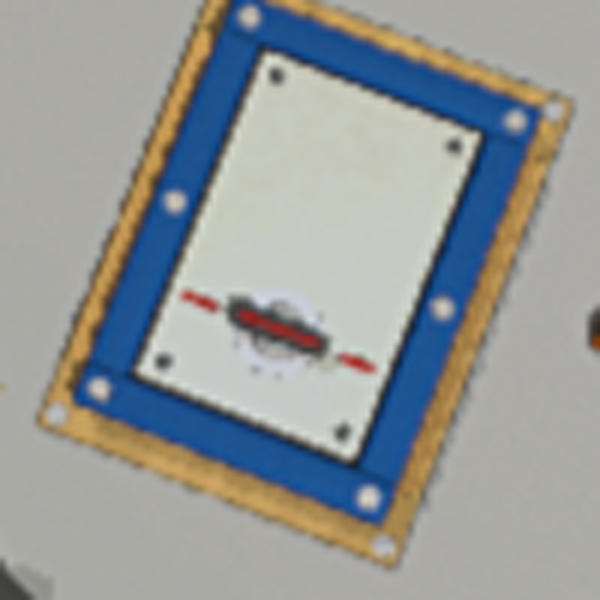

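The wing line, (238,312) to (325,344), is within about 1.5° of the marks. Next I'll press with shut fingers.

Run:
```python
from workcell import manip as m
from h import *
X,Y=537,199.8
m.command_gripper(0.0)
m.reach((X,Y,160),rot(-22.3));m.move_linear((X,Y,85),speed=120)
m.move_linear((X,Y,72),speed=60);st(m)
for z in np.arange(70,44,-1.):
    m.move_linear((X,Y,z),speed=20);s=st(m,z)
    if s["wrist_force"][2]>16 or s["time_s"]>45: break
m.pause(.3);st(m)
c=m.camera("scene");np.savez("s8.npz",**c);cv2.imwrite("pics/s8.png",cv2.resize(c["color"][165:285,230:370,::-1],None,fx=5,fy=5,interpolation=cv2.INTER_CUBIC))
c=m.camera("top");np.savez("t8.npz",**c);cv2.imwrite("pics/t8.png",c["color"][:,:,::-1])
```

```text
22.17 [536.7 199.7  71.7] F [ 0.3 -0.1 -0.3] T [ 0.06  0.   -0.05] gap 0.002 q [0.16 0.69 1.69 0.   0.77 0.55]
70.0 22.42 [537.  199.8  70. ] F [-0.1  0.5  0.5] T [0.04 0.01 0.04] gap 0.0 q [0.16 0.69 1.69 0.   0.76 0.55]
69.0 22.67 [537.  199.8  69. ] F [-0.5 -0.2  0.1] T [-0.   -0.01 -0.07] gap 0.003 q [ 0.16  0.69  1.69 -0.    0.76  0.55]
68.0 22.92 [537.2 199.9  68.1] F [0.8 0.2 0.5] T [ 0.04 -0.   -0.03] gap -0.0 q [0.16 0.69 1.69 0.   0.76 0.55]
67.0 23.17 [537.2 199.8  67.3] F [-1.2  0.1  4.4] T [-0.04  0.11 -0.04] gap -0.002 q [0.16 0.69 1.69 0.   0.76 0.55]
66.0 23.42 [537.2 199.8  66.3] F [-0.9 -0.5  4.8] T [-0.01  0.11  0.05] gap -0.002 q [0.16 0.69 1.69 0.   0.76 0.55]
65.0 23.67 [537.2 199.8  65.4] F [-0.5  0.   6.3] T [-0.06  0.13 -0.01] gap 0.002 q [0.16 0.7  1.69 0.   0.75 0.55]
64.0 23.92 [537.2 199.8  64.5] F [-0.3  0.3  7. ] T [-0.12  0.17  0.  ] gap -0.003 q [ 0.16  0.7   1.69 -0.    0.75  0.55]
63.0 24.17 [537.2 199.8  63.6] F [-1.5 -0.   8. ] T [-0.04  0.23 -0.02] gap -0.0 q [ 0.16  0.7   1.69 -0.    0.75  0.55]
62.0 24.42 [537.2 199.9  62.8] F [-0.6 -0.1  9.7] T [-0.05  0.25 -0.06] gap -0.001 q [ 0.16  0.7   1.69 -0.    0.75  0.55]
61.0 24.67 [537.2 199.8  61.9] F [-1.6 -0.4  9.6] T [-0.05  0.26  0.01] gap 0.001 q [ 0.16  0.7   1.69 -0.    0.75  0.55]
60.0 24.92 [537.2 199.8  61. ] F [-2.3 -1.   9.8] T [-0.1   0.34  0.02] gap -0.005 q [ 0.16  0.7   1.69 -0.    0.75  0.55]
59.0 25.17 [537.2 199.8  60.2] F [-1.1 -0.2 11.6] T [-0.09  0.35 -0.01] gap -0.001 q [ 0.16  0.7   1.69 -0.    0.74  0.55]
58.0 25.42 [537.2 199.8  60. ] F [-3.4 -1.2 17.8] T [-0.08  0.58  0.06] gap 0.002 q [ 0.16  0.7   1.69 -0.    0.74  0.55]
 25.72 [537.2 199.8  60. ] F [-3.5 -1.6 16.6] T [-0.12  0.52  0.  ] gap -0.002 q [ 0.16  0.7   1.69 -0.    0.74  0.55]
```

View pics/s8.png

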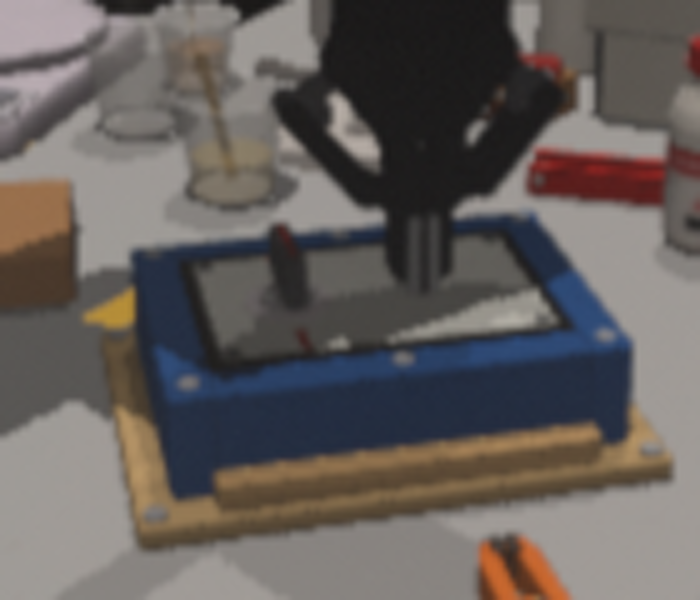

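View pics/t8.png

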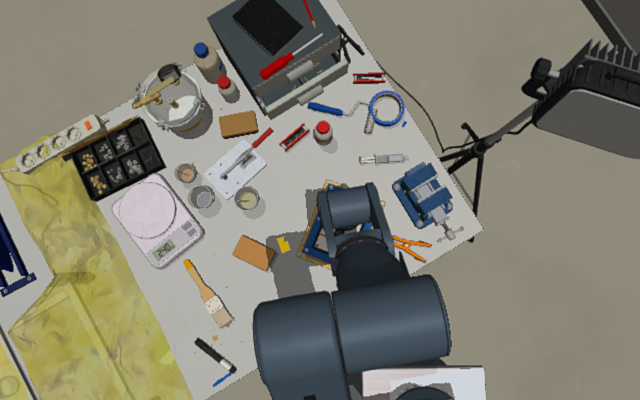

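The panel is flush: the TCP rests on a hard stop at z = 60.0, with 16.6 N, above the 11 N needed to hold it. The wing is in line, the block is flat on the bench, and the clamp, cup and syringe haven't moved. I'll hand it in.

Run:
```python
from workcell import manip as m
from h import *
st(m); m.job_done()
```

```text
25.82 [537.3 199.8  60. ] F [-2.1 -1.  16.8] T [-0.14  0.59  0.04] gap 0.002 q [ 0.16  0.7   1.69 -0.    0.74  0.55]
the job is handed in; nothing more can be done
```

The job is done and handed in at 25.8 s, with the arm still holding the panel pressed flush.

- **Block:** I lifted it off the panel and set it flat on the bench at about (455, 440) mm, clear of the frame and its board.
- **Fastener:** I turned the wing onto the red marks. The top picture showed it within about 1.5° (0.03 rad) of them.
- **Panel:** I pressed with shut fingers at the panel centre. It went down to a hard stop at TCP z = 60.0 mm, and the last check read about 17 N; about 11 N is needed to hold it flush.
- **Other items:** The clamp, cup and syringe look unmoved in the last pictures.

Gripping the wing moved the TCP about 2 mm sideways, within the camera calibration error, with forces around 7 N. No checks failed.

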